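# Put the follower weight back into the praline dispenser

## Robot

A 6-joint arm with a two-finger parallel gripper is mounted at the origin on the work surface. World frame = base frame: x ahead of the robot, y to its left, z up, the work surface at z = 0. Lengths are in mm, angles in degrees, forces in N, time in s.
With the tool pointing down it reaches from about 350 to 850 mm from the base axis. Payload 8.1 kg.
Tool frame: the origin (TCP) lies midway between the tips of the shut fingers; the grasp point (between the pads) lies 19 mm behind it; z points along the fingers, y is the line along which they close (so a half turn about z gives the same grasp; the last joint's range is limited). The gripper opens to 85 mm and grips with 20 to 120 N. Pads are 22 mm wide; open, the fingers measure 114 mm over their backs; the gripper's body (76 mm by 85 mm) begins 54 mm behind the grasp point. The pads swing forward as they close: fully open they stand 13 mm farther back than shut.
Start: joints at [58.705, 7.471, 85.268, -0, 87.261, -4.893], TCP at [266.779, 537.433, 231.292] pointing down, gripper open.
Joint ranges: [-169.43, 169.43], [-51.17, 129.36], [1.28, 143.12], [-76.62, 256.62], [0, 156.53], [-152.29, 152.29]. Speed limits (degrees/s): [136.94, 136.94, 159.86, 180, 180, 180].

## Interface

Orientations are given as [roll, pitch, yaw] about the fixed x, y, z axes, in that order (R = Rz(yaw) Ry(pitch) Rx(roll)).
In Python, from bench import r gives the robot as it stands.
- The arm moves only by the tool apply_moves, never from a script. Its argument "steps" is a list of rows, each a list of 7 numbers: the opening, from -1 (shut) to 1 (fully open), then the shift along the tool's x, y, z in mm, then the turn, a rotation vector about the tool's x, y, z in units of 5 degrees (1.0 is 5 degrees). A call has exactly 8 rows; each row shifts and turns the commanded pose from where the row before left it, along the tool's axes as they then stand; what a row does not reach is not made up. A row lasts 1/10 s, in which the tool goes at most 50 mm and 8.59 degrees, less where a joint would pass 70% of its speed; a pose out of reach is approached as far as the arm can. A call is refused whole if a number of a shift passes 50 or a number of a turn 1, either way. A call with a gripper value outside its range is refused whole. The fingers move at their own pace and stop on an object; "squeeze" is the grip in N (left out, the last holds). Time passes only in rows, so rows that do not move let the fingers close, or fill a call up. It gives the time, the measured TCP pose, the force, the opening and the grip force at its end, in the units of the state.
- r.sense(): the state, without advancing time (a new reading comes with each control period).
- r.snapshot(name): name is "scene" or "top" or "wrist"; returns a dict with "color" (384x512x3 uint8, blue, green, red), "depth" (384x512 float32, mm along the optical axis (not along the pixel's ray), 0 where there is no reading), "mtx" (3x3 intrinsics, pixels), "T" (4x4, takes a point from camera to world coordinates); the wrist camera has in their place "hand_eye" (4x4, takes a point from camera to tool coordinates, whose origin is the TCP and whose axes are the flange's). Camera axes: x right, y down, z forward; pixel columns grow to the right and rows downward; lengths in mm; the calibration is good to about 2 mm. A picture is of the moment at which its call begins: read the wrist's pose just before it.
- r.hand_in(): hands the job in; it is judged then, once.
The state is a dict: "time": time; "joint_pos": joint angles; "qd": joint speeds; "joint_efforts": joint torques, N m; "tool_pos": TCP position; "tcp_rot": TCP orientation; "ft_force": force on the tool from outside, world axes, zero at the start; "wrist_torque": the same for the moment, N m; "finger_gap": finger opening in mm; "grip_force": force on a finger pad.
Only numpy, scipy, OpenCV 4.12 (cv2) and the standard library are available. Lean on these libraries where they do the work, as an engineer would, in place of code of your own. Each camera call takes 0.05 s, during which the arm holds its last target. There are 200 camera calls.

## Task

Put the brass follower weight back into the steel praline dispenser: with its foot, push the sprung flap in the mouth open, lower it upright down the column until you feel it resting on the pralines inside, then let go, so that the flap springs shut around its rod. The pralines crush easily, so never drop the weight inside the column or press it down hard, and leave everything else on the counter where it stands.

Things in the scene. Friction and masses are not known exactly. Their poses are not given: they have to be found in the camera images.
- weight: Follower weight, loose, upright on the counter, about 0.26 kg. Round brass foot 36 mm across, 16 mm high (lower 4 mm taper to a 28 mm flat), steel rod 10 mm across, and on top a black round knob 24 mm across, 145 to 175 mm above the underside: grasp the knob from above. Origin: centre of the foot's underside; z up along the rod.
- dispenser: Praline dispenser, fixed: upright square steel column 150 mm tall on a dark 130 x 120 x 12 mm base. Origin: centre of its underside, on the column's axis; z up, x away from the flap's hinge. Outside: x -34 to +26, y -26 to +26 mm. Inside: y -21 to +21; x -29 to +21 in the top 50 mm, -21 to +21 below, so the foot has 3 mm play all round.
- mouth (a point): Centre of the dispenser's open top, on the column's axis at rim height, 150 mm above the counter; axes as the dispenser's. The pralines below form a flat-topped sprung stack: its top lies 71 to 126 mm below the rim, differs each time, is hidden in the dark column and must be felt, and gives about 1 mm for every 4 N.
- flap (a joint): Copper flap closing the mouth, 4 mm below the rim. 0 = shut (level); opens downwards only, to 1.45 rad; a spring returns it. Pushed by the foot near the axis it resists with some 3 to 6 N (rising, then falling away) and presses it sideways against the column's +x wall.
- tamper: Bystander, loose: wooden truffle tamper with a round foot, 50 mm across, 90 mm tall, rounded handle; NOT the follower weight. Origin: centre of its underside.
- jar: Bystander, loose: closed glass-style jar with a brass-coloured cap, 72 mm across, 100 mm tall. Origin: centre of its underside.
- giftbox: Bystander, loose: red gift box, 110 x 110 x 45 mm. Origin: centre of its underside.
- cup: Bystander, loose: white cup, 72 mm across, 60 mm tall. Origin: centre of its underside.
- spatula: Bystander, loose: spatula, 240 mm long, lying flat. Origin: near the middle of its length.
- tin: Bystander, loose: copper-coloured tin, 66 mm across, 70 mm tall. Origin: centre of its underside.
- bowl: Bystander, loose: blue bowl, 100 mm across, 40 mm tall. Origin: centre of its underside.
- flap_hinge (a point): Middle of the flap's hinge line (along the dispenser's y), 28 mm from the column's axis on the -x side. The flap is 47 mm long; a 22 mm wide notch in its free edge lets it shut around the rod once the top of the foot is 45 mm below the rim (underside 61 mm). After that the foot is trapped: the weight cannot be drawn out again.
Things that resemble listed ones, but are neither listed nor needed, are in the scene too. Leave any green look-alike of the weight alone.

How it is judged (in metres and radians):
On the way, in this order (a step that is already met when the one before it is completed fails the run):
1. the weight is lifted clear of the counter (height (world z) of weight above 0.05 m), for 0.1 s.
2. the flap is pushed open (over 0.7 rad) by the foot, which is below the rim in the mouth, while the weight is held in the fingers (value of joint flap above 0.7 rad and z of weight in the frame of mouth below -0.02 m and horizontal distance between weight and mouth below 0.012 m and contact force between the fingers and weight above 2 N), for 0.05 s.
At the end, for the whole second after the job is handed in: The weight stands in the column, its underside more than 64 mm below the rim and within 8 mm of the axis, upright within 0.12 rad, released and at rest (under 0.02 m/s), with the flap shut (under 0.1 rad) around its rod (z of weight in the frame of mouth below -0.064 m and horizontal distance between weight and mouth below 0.008 m and angle between weight's own z axis and vertical below 0.12 rad and value of joint flap below 0.1 rad and linear speed of weight below 0.02 m/s); the robot touches nothing.
It fails at once if the weight is pressed on the dispenser, its flap or its pralines with more than 20 N (contact force between weight and dispenser above 20 N).
It fails at once if the weight drops in the column: faster than 0.3 m/s with its underside below the rim, in the mouth (linear speed of weight above 0.3 m/s and z of weight in the frame of mouth below 0 m and horizontal distance between weight and mouth below 0.02 m).
It fails at once if a bystander (tamper, jar, gift box, cup, spatula, tin or bowl) is moved more than 30 mm (distance of any of tamper, jar, giftbox, cup, spatula, tin, bowl from where it was at the start of the episode above 0.03 m).
It also fails if it takes over 51 s, if anything falls off the work surface, if the arm or the gripper's body presses on something with over 40 N, if the wrist force passes 120 N, or if a joint passes its speed limit or range.

## Working session

There is one attempt and no reset: what is moved stays moved. The work goes in short steps, Python scripts to look and compute and a tool call to move; the robot and the scene stay as the last step left them, time stands still between calls to the robot, and variables do not carry over. Pictures are saved under pics/ and viewed, at most 10 in all, crops included, and the job is handed in when it is done.

Besides the shell and the picture viewer there is one more tool, called after "Call:" by a JSON object that holds its "fn" and its "kwargs", one argument or row to a line. apply_moves: Moves the arm, as the interface text tells. Its arguments: {"type":"object","properties":{"steps":{"type":"array"},"squeeze":{"type":"number"}},"required":["steps"]}

```bash
mkdir -p pics; ls; python3 - <<'E'
from bench import r
import cv2,numpy as np,pickle
s=r.sense();print(s)
for n in("scene","top"):
    d=r.snapshot(n);cv2.imwrite(f"pics/{n}0.png",d["color"]);pickle.dump(d,open(n+"0.pkl","wb"));print(n,d["mtx"].tolist(),np.round(d["T"],3).tolist())
E
```

```text
pics
{'time': 0.0, 'joint_pos': array([ 5.87051064e+01,  7.51470986e+00,  8.53309096e+01,  3.95410063e-04,
        8.72618148e+01, -4.89505875e+00]), 'qd': array([ 0.01301719,  0.02438567,  0.03946973,  0.01356432, -0.0089505 ,
       -0.03100609]), 'joint_efforts': array([ 5.82758039e-04, -5.69433689e+01, -5.00535679e+01, -2.14552383e-04,
        1.56049384e-02, -3.07788525e-05]), 'tool_pos': array([266.48273961, 536.94708553, 230.23296529]), 'tcp_rot': array([-1.79892991e+02, -9.56095591e-03,  1.53600137e+02]), 'ft_force': array([ 1.10656589, -0.50334341, -1.20039628]), 'wrist_torque': array([-0.03984953,  0.02115226,  0.04124247]), 'grip_force': 0.0, 'finger_gap': 85.48491132456796}
scene [[365.52730739129845, 0.0, 258.4753945254288], [0.0, 365.52730739129845, 187.20231390798037], [0.0, 0.0, 1.0]] [[0.015, 0.806, -0.592, 1132.535], [1.0, -0.012, 0.009, 13.722], [0.0, -0.592, -0.806, 931.216], [0.0, 0.0, 0.0, 1.0]]
top [[418.82840912460864, 0.0, 252.5821881332523], [0.0, 418.82840912460864, 193.5788338272293], [0.0, 0.0, 1.0]] [[-0.011, -0.991, 0.135, 365.773], [-1.0, 0.012, 0.002, 17.021], [-0.004, -0.135, -0.991, 1183.449], [0.0, 0.0, 0.0, 1.0]]
```

View pics/scene0.png

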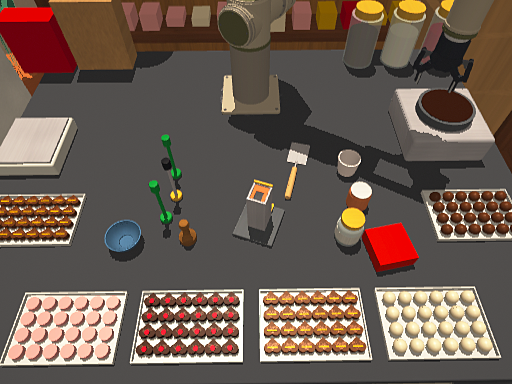

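View pics/top0.png

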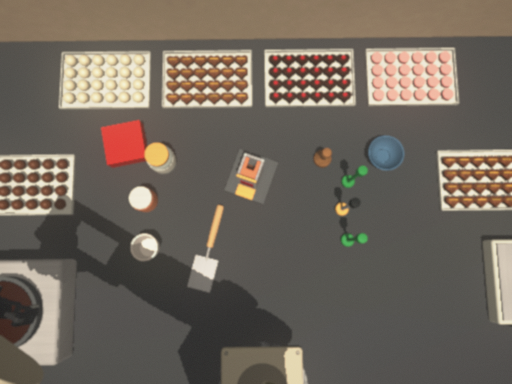

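The candidates for the weight in the scene view are:
- The item with a black knob (167,163) and brass foot (176,196).
- A green look-alike with its foot at (178,174).
- A green look-alike with its foot at (166,217).
- The wooden tamper (187,233).

By the description, I choose the black-knobbed one with the brass foot. A close crop will check this.

```bash
python3 - <<'E'
import cv2,pickle,numpy as np
s=pickle.load(open("scene0.pkl","rb"))["color"];t=pickle.load(open("top0.pkl","rb"))["color"]
z=lambda i,x,y,w,h:cv2.resize(i[y:y+h,x:x+w],(400,300),interpolation=cv2.INTER_CUBIC)
a=np.hstack([z(s,130,125,120,90),z(t,300,145,120,90)]);b=np.hstack([z(s,220,165,100,75),z(t,210,140,80,60)])
cv2.imwrite("pics/crop1.png",np.vstack([a,b]))
E
```

```text
(no output)
```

View pics/crop1.png

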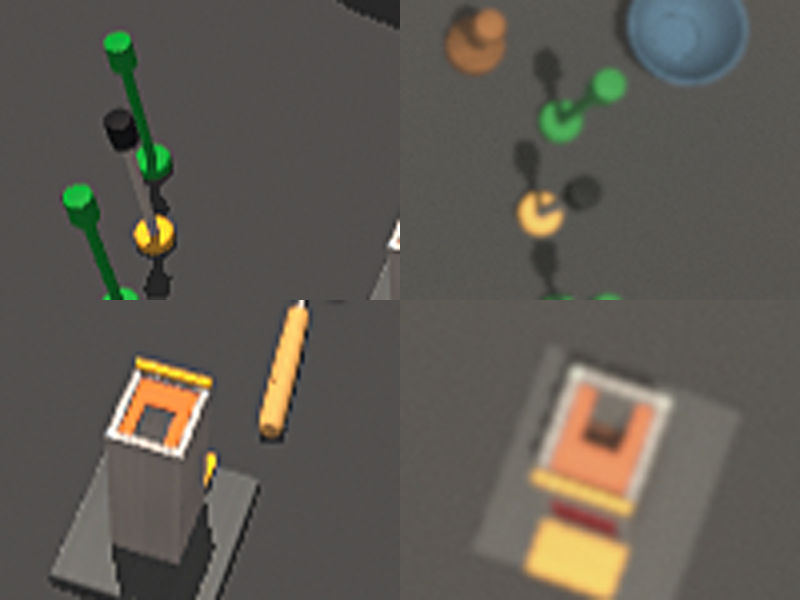

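The crop confirms the choice: black knob, bare rod and brass foot, at scene (167,163) to (176,196) and top (342,209). It stands between two all-green look-alikes. The dispenser's mouth is at top (252,168), with its hinge strip on the robot side and the flap notch facing away from the robot. Next I measure both.

```bash
cat > h.py <<'E'
import cv2,numpy as np,pickle
def ray(d,uv,z,T=None):
    T=d["T"] if T is None else T
    v=T[:3,:3]@(np.linalg.inv(d["mtx"])@np.array([uv[0],uv[1],1.]))
    o=T[:3,3];return o+v*(z-o[2])/v[2]
def cloud(d,T=None):
    T=d["T"] if T is None else T
    H,W=d["depth"].shape;u,v=np.meshgrid(np.arange(W),np.arange(H));K=d["mtx"];Z=d["depth"]
    P=np.stack([(u-K[0,2])/K[0,0]*Z,(v-K[1,2])/K[1,1]*Z,Z],-1)
    return P@T[:3,:3].T+T[:3,3]
def hsv(d):return cv2.cvtColor(d["color"],cv2.COLOR_BGR2HSV)
def blobs(m,amin=5):
    n,l,s,c=cv2.connectedComponentsWithStats(m.astype(np.uint8));return [(s[i,4],c[i],s[i,:4]) for i in range(1,n) if s[i,4]>=amin]
E
python3 - <<'E'
from h import *
for n in("scene","top"):
    d=pickle.load(open(n+"0.pkl","rb"));h=hsv(d);C=cloud(d)
    x0,y0,x1,y1=(130,120,230,230) if n=="scene" else (310,150,380,260)
    M=np.zeros(h.shape[:2],bool);M[y0:y1,x0:x1]=1
    yel=M&(h[...,0]>15)&(h[...,0]<32)&(h[...,1]>110)&(h[...,2]>120)
    g=M&(h[...,0]>45)&(h[...,0]<80)&(h[...,1]>100)
    k=M&(h[...,2]<35)
    for nm,m in(("yel",yel),("green",g),("black",k)):
        for a,c,b in blobs(m,12):
            l=np.zeros_like(m);l[b[1]:b[1]+b[3],b[0]:b[0]+b[2]]=1;P=C[m&l]
            print(n,nm,a,c.round(1),b,"z max",np.percentile(P[:,2],95).round(),"med",np.median(P,0).round(1),"r16",ray(d,c,14).round(1),"r160",ray(d,c,160).round(1), "top pts",np.median(P[P[:,2]>np.percentile(P[:,2],80)],0).round(1))
    # column top
    x0,y0,x1,y1=(235,170,290,215) if n=="scene" else (230,145,275,200)
    M[:]=0;M[y0:y1,x0:x1]=1
    P=C[M&(C[...,2]>142)&(C[...,2]<160)]
    print(n,len(P),"rim",np.median(P,0),cv2.minAreaRect(P[:,:2].astype(np.float32)))
E
```

```text
scene yel 82 [175.8 195. ] [170 189  12  12] z max 18.0 med [ 485.8 -228.3   15.1] r16 [ 484.4 -230.3   14. ] r160 [ 587.5 -191.5  160. ] top pts [ 489.8 -234.2   17.2]
scene green 255 [170.6 156.7] [161 135  21  44] z max 175.0 med [ 400.2 -240.9   96.6] r16 [ 328.7 -265.8   14. ] r160 [ 456.6 -221.3  160. ] top pts [ 397.8 -241.4  174.2]
scene green 311 [160.1 202.3] [149 180  24  44] z max 175.0 med [ 565.3 -248.9   76.1] r16 [ 510.8 -274.4   14. ] r160 [ 609.8 -228.5  160. ] top pts [ 563.4 -250.1  174.1]
scene black 55 [166.6 165.6] [162 160   9  10] z max 176.0 med [ 492.1 -226.2  162.9] r16 [ 366.6 -274.1   14. ] r160 [ 488.6 -228.3  160. ] top pts [ 490.9 -223.5  174.1]
scene 380 rim [569.56334635  26.47428075 148.49770557] ((574.575927734375, 24.707992553710938), (53.0510368347168, 65.49160766601562), 70.24771881103516)
top yel 123 [341. 209.] [335 202  14  14] z max 21.0 med [ 476.2 -225.4   15.4] r16 [ 478.1 -227.1   14. ] r160 [ 464.1 -196.7  160. ] top pts [ 477.6 -226.1   19. ]
top green 218 [353.4 176.7] [342 166  26  22] z max 176.0 med [ 555.1 -246.4   42.9] r16 [ 569.2 -266.    14. ] r160 [ 543.8 -230.7  160. ] top pts [ 557.4 -248.3  175.7]
top green 220 [352.6 238.9] [341 233  26  13] z max 177.0 med [ 392.2 -237.4   30.3] r16 [ 394.3 -256.2   14. ] r160 [ 390.7 -222.1  160. ] top pts [ 392.2 -239.8  175.6]
top 399 rim [566.621251    29.98276938 149.01411675] ((571.7581787109375, 26.024765014648438), (52.10541915893555, 63.993900299072266), 69.75715637207031)
```

The weight is at about (484,-226), with the greens 76 and 88 mm away along world x, so the fingers should close along world y (yaw 180). The dispenser's axis is at about (577,24), with its x pointing at -20°. I turn first, then travel.

Call:
{"fn": "apply_moves", "kwargs": {
  "steps": [
    [1, 0, 0, -10, 0, 0, -0.88],
    [1, 0, 0, -10, 0, 0, -0.88],
    [1, 0, 0, -10, 0, 0, -0.88],
    [1, 0, 0, -10, 0, 0, -0.88],
    [1, 0, 0, -10, 0, 0, -0.88],
    [1, 0, 0, -10, 0, 0, -0.88],
    [1, -20, -45, 0, 0, 0, 0],
    [1, -20, -45, 0, 0, 0, 0]
  ]
}}

```text
time: 0.9
tool_pos: [306.5, 446.9, 290.6]
tcp_rot: [-179.9, -0.0, -179.8]
ft_force: [1.8, -0.0, -0.6]
finger_gap: 85.4
grip_force: 0.0
```

Call:
{"fn": "apply_moves", "kwargs": {
  "steps": [
    [1, -15, -48, 0, 0, 0, 0],
    [1, -15, -48, 0, 0, 0, 0],
    [1, -15, -48, 0, 0, 0, 0],
    [1, -15, -48, 0, 0, 0, 0],
    [1, -15, -48, 0, 0, 0, 0],
    [1, -15, -48, 0, 0, 0, 0],
    [1, -15, -48, 0, 0, 0, 0],
    [1, -15, -48, 0, 0, 0, 0]
  ]
}}

```text
time: 1.7
tool_pos: [426.0, 63.7, 291.1]
tcp_rot: [180.0, 0.0, -180.0]
ft_force: [1.5, -0.1, -0.2]
finger_gap: 85.5
grip_force: 0.0
```

```bash
python3 - <<'E'
from bench import r
import numpy as np
s=r.sense();d=r.snapshot("wrist");print({k:np.round(s[k],1) for k in("time","joint_pos","tool_pos","tcp_rot","ft_force")},np.round(d["hand_eye"],3),d["mtx"])
E
```

```text
{'time': np.float64(1.7), 'joint_pos': array([  1.7, -20.5, 104.9,   0. ,  95.5, -88.3]), 'tool_pos': array([426. ,  63.7, 291.1]), 'tcp_rot': array([ 180.,    0., -180.]), 'ft_force': array([ 1.5, -0.1, -0.2])} [[ 1.00000e-03 -9.47000e-01 -3.21000e-01  8.29460e+01]
 [ 1.00000e+00  1.00000e-03  0.00000e+00 -1.48300e+00]
 [ 0.00000e+00 -3.21000e-01  9.47000e-01 -1.42657e+02]
 [ 0.00000e+00  0.00000e+00  0.00000e+00  1.00000e+00]] [[289.51182647   0.         258.40443055]
 [  0.         289.51182647 192.12927835]
 [  0.           0.           1.        ]]
```

Call:
{"fn": "apply_moves", "kwargs": {
  "steps": [
    [1, -8, -48, 0, 0, 0, 0],
    [1, -8, -48, 0, 0, 0, 0],
    [1, -8, -48, 0, 0, 0, 0],
    [1, -8, -48, 0, 0, 0, 0],
    [1, -8, -48, 0, 0, 0, 0],
    [1, -8, -48, 0, 0, 0, 0],
    [1, 0, 0, 0, 0, 0, 0],
    [1, 0, 0, 0, 0, 0, 0]
  ]
}}

```text
time: 2.55
tool_pos: [473.7, -223.0, 290.3]
tcp_rot: [179.9, -0.1, 179.9]
ft_force: [0.2, 0.5, 0.4]
finger_gap: 85.8
grip_force: 0.0
```

```bash
cat >> h.py <<'E'
from scipy.spatial.transform import Rotation as Ro
def wrist(r,name):
    s=r.sense();d=r.snapshot("wrist");B=np.eye(4);B[:3,:3]=Ro.from_euler("xyz",s["tcp_rot"],degrees=True).as_matrix();B[:3,3]=s["tool_pos"]
    d["T"]=B@d["hand_eye"];d["s"]=s;pickle.dump(d,open(name+".pkl","wb"));cv2.imwrite(f"pics/{name}.png",d["color"]);return d
E
python3 - <<'E'
from bench import r
from h import *
d=wrist(r,"w1");print(d["s"]["tool_pos"],d["s"]["tcp_rot"])
E
```

```text
[ 473.67410919 -223.01374836  290.29788645] [ 1.79928683e+02 -9.89792854e-02  1.79861016e+02]
```

View pics/w1.png

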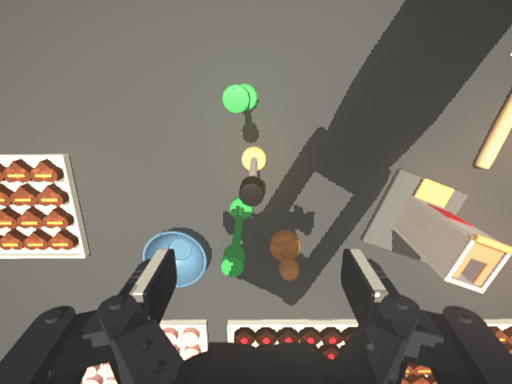

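The wrist view shows the knob at (252,190), the brass foot at (254,158), the greens' knobs at (237,99) and (233,262), the tamper at (285,250) and the dispenser mouth at (482,263). Now I locate the knob and foot precisely.

```bash
python3 - <<'E'
from h import *
d=pickle.load(open("w1.pkl","rb"));C=cloud(d);h=hsv(d)
M=np.zeros(h.shape[:2],bool);M[165:215,230:275]=1
m=M&(C[...,2]>140)&(h[...,1]<90);P=C[m];print(len(P),P[:,2].max())
t=m&(C[...,2]>172);P=C[t];print("top",len(P),np.median(P[:,2]),cv2.minEnclosingCircle(P[:,:2].astype(np.float32)),P.mean(0))
ys,xs=np.nonzero(t);(c,rad)=cv2.minEnclosingCircle(np.c_[xs,ys].astype(np.float32));print(c,rad,ray(d,c,175))
M[:]=0;M[140:175,235:275]=1
y=M&(h[...,0]>15)&(h[...,0]<32)&(h[...,1]>100)&(h[...,2]>110);P=C[y]
print("foot",len(P),cv2.minEnclosingCircle(P[P[:,2]>12][:,:2].astype(np.float32)))
ys,xs=np.nonzero(y);(c,rad)=cv2.minEnclosingCircle(np.c_[xs,ys].astype(np.float32));print(c,rad,ray(d,c,14))
# rim
M[:]=0;M[225:300,430:512]=1
P=C[M&(C[...,2]>146)&(C[...,2]<154)];print("rim",len(P),cv2.minAreaRect(P[:,:2].astype(np.float32)))
E
```

```text
612 433.0970863922042
top 461 175.07511648597676 ((441.60272216796875, -226.53427124023438), 50.669795989990234) [ 478.3360938  -230.93087879  180.01276537]
(254.80364990234375, 182.25474548339844) 23.910297393798828 [ 468.19301981 -227.67212882  175.        ]
foot 110 ((444.2637939453125, -230.22584533691406), 53.59844207763672)
(253.6018829345703, 158.63404846191406) 12.735291481018066 [ 480.13136623 -231.22135618   14.        ]
rim 1726 ((572.8466186523438, 24.07190704345703), (55.682613372802734, 63.94683837890625), 69.9380111694336)
```

```bash
python3 - <<'E'
from h import *
d=pickle.load(open("w1.pkl","rb"));C=cloud(d);h=hsv(d)
M=np.zeros(h.shape[:2],bool);M[165:215,230:275]=1
t=M&(d["depth"]>0)&(C[...,2]>171)&(C[...,2]<180);P=C[t]
for k in range(3):
    c=np.median(P,0);P=P[np.hypot(*(P-c)[:,:2].T)<14]
print("top",len(P),c,cv2.minEnclosingCircle(P[:,:2].astype(np.float32)))
b=(M&(h[...,2]<45)).astype(np.uint8);b=cv2.morphologyEx(b,cv2.MORPH_OPEN,np.ones((5,5)));print([ (a,c.round(1),q) for a,c,q in blobs(b,30)])
for a,c,q in blobs(b,30):print(ray(d,c,163))
E
```

```text
top 470 [ 480.02064165 -231.29627387  175.0482404 ] ((481.0987548828125, -231.25778198242188), 11.797086715698242)
[]
```

Call:
{"fn": "apply_moves", "kwargs": {
  "steps": [
    [1, -7, -8, 0, 0, 0, 0],
    [1, 0, 0, 30, 0, 0, 0],
    [1, 0, 0, 35, 0, 0, 0],
    [1, 0, 0, 35, 0, 0, 0],
    [1, 0, 0, 30, 0, 0, 0],
    [1, 0, 0, 19, 0, 0, 0],
    [1, 0, 0, 0, 0, 0, 0],
    [1, 0, 0, 0, 0, 0, 0]
  ]
}}

```text
time: 3.4
tool_pos: [481.6, -229.8, 143.0]
tcp_rot: [-180.0, 0.0, -179.9]
ft_force: [0.3, 0.0, 0.2]
finger_gap: 85.7
grip_force: 0.0
```

Call:
{"fn": "apply_moves", "kwargs": {
  "steps": [
    [-1, 0, 0, 0, 0, 0, 0],
    [-1, 0, 0, 0, 0, 0, 0],
    [-1, 0, 0, 0, 0, 0, 0],
    [-1, 0, 0, 0, 0, 0, 0],
    [-1, 0, 0, 0, 0, 0, 0],
    [-1, 0, 0, 0, 0, 0, 0],
    [-1, 0, 0, 0, 0, 0, 0],
    [-1, 0, 0, 0, 0, 0, 0]
  ],
  "squeeze": 40
}}

```text
time: 4.2
tool_pos: [481.5, -230.6, 143.0]
tcp_rot: [-180.0, 0.1, 180.0]
ft_force: [0.4, 0.8, 6.0]
finger_gap: 23.1
grip_force: 39.1
```

Grasped with a 23 mm gap. I lift with a firmer grip.

Call:
{"fn": "apply_moves", "kwargs": {
  "steps": [
    [-1, 0, 0, 0, 0, 0, 0],
    [-1, 0, 0, -5, 0, 0, 0],
    [-1, 0, 0, -15, 0, 0, 0],
    [-1, 0, 0, -30, 0, 0, 0],
    [-1, 0, 0, -35, 0, 0, 0],
    [-1, 0, 0, -35, 0, 0, 0],
    [-1, 0, 0, -35, 0, 0, 0],
    [-1, 0, 0, -35, 0, 0, 0]
  ],
  "squeeze": 90
}}

```text
time: 5.0
tool_pos: [480.6, -230.2, 334.4]
tcp_rot: [-180.0, -0.0, 180.0]
ft_force: [0.5, -1.8, -2.7]
finger_gap: 21.9
grip_force: 88.3
```

Call:
{"fn": "apply_moves", "kwargs": {
  "steps": [
    [-1, 0, 0, -20, 0, 0, 0.9],
    [-1, 0, 0, 0, 0, 0, 1],
    [-1, 0, 0, 0, 0, 0, 1],
    [-1, 0, 0, 0, 0, 0, 1],
    [-1, 0, 0, 0, 0, 0, 1],
    [-1, 0, 0, 0, 0, 0, 1],
    [-1, 0, 0, 0, 0, 0, 1],
    [-1, 0, 0, 0, 0, 0, 1]
  ]
}}

```text
time: 5.8
tool_pos: [480.8, -230.3, 352.9]
tcp_rot: [-180.0, -0.0, 140.3]
ft_force: [-0.3, -0.3, -2.3]
finger_gap: 21.8
grip_force: 88.5
```

Call:
{"fn": "apply_moves", "kwargs": {
  "steps": [
    [-1, 0, 0, 0, 0, 0, 1],
    [-1, 0, 0, 0, 0, 0, 1],
    [-1, 0, 0, 0, 0, 0, 1],
    [-1, 0, 0, 0, 0, 0, 1],
    [-1, 0, 0, 0, 0, 0, 1],
    [-1, 0, 0, 0, 0, 0, 1],
    [-1, 0, 0, 0, 0, 0, 1],
    [-1, 0, 0, 0, 0, 0, 1]
  ]
}}

```text
time: 6.6
tool_pos: [480.8, -230.3, 352.9]
tcp_rot: [-180.0, -0.0, 100.3]
ft_force: [0.1, -0.6, -2.2]
finger_gap: 21.9
grip_force: 88.4
```

Call:
{"fn": "apply_moves", "kwargs": {
  "steps": [
    [-1, 0, 0, 0, 0, 0, 1],
    [-1, 0, 0, 0, 0, 0, 1],
    [-1, 0, 0, 0, 0, 0, 1],
    [-1, 0, 0, 0, 0, 0, 1],
    [-1, 0, 0, 0, 0, 0, 1],
    [-1, 0, 0, 0, 0, 0, 1],
    [-1, 0, 0, 0, 0, 0, 0],
    [-1, 0, 0, 0, 0, 0, 0]
  ]
}}

```text
time: 7.4
tool_pos: [480.9, -230.3, 352.7]
tcp_rot: [180.0, 0.0, 70.6]
ft_force: [0.1, 0.1, -2.9]
finger_gap: 21.6
grip_force: 88.4
```

Call:
{"fn": "apply_moves", "kwargs": {
  "steps": [
    [-1, 20, 0, 0, 0, 0, 0],
    [-1, 30, 0, 0, 0, 0, 0],
    [-1, 40, 2, 0, 0, 0, 0],
    [-1, 40, 2, 0, 0, 0, 0],
    [-1, 30, 2, 0, 0, 0, 0],
    [-1, 20, 0, 0, 0, 0, 0],
    [-1, 0, 0, 0, 0, 0, 0],
    [-1, 0, 0, 0, 0, 0, 0]
  ]
}}

```text
time: 8.2
tool_pos: [546.7, -62.5, 352.3]
tcp_rot: [-180.0, 0.0, 70.7]
ft_force: [0.9, 0.2, -2.4]
finger_gap: 21.8
grip_force: 88.4
```

```bash
python3 - <<'E'
from bench import r
from h import *
d=wrist(r,"w2");print(d["s"]["tool_pos"],d["s"]["tcp_rot"])
d=pickle.load(open("w2.pkl","rb"));C=cloud(d)
T=np.linalg.inv(d["T"]);p=T@np.array([577,24,150,1]);p=d["mtx"]@p[:3];u,v=(p[:2]/p[2]).astype(int);print(u,v)
M=np.zeros(C.shape[:2],bool);M[max(v-60,0):v+60,max(0,u-60):u+60]=1
m=M&(d["depth"]>0)&(C[...,2]>147.5)&(C[...,2]<153);P=C[m]
R=cv2.minAreaRect(P[:,:2].astype(np.float32));print(len(P),R)
a=np.radians(-19.6)
ax=np.array([np.cos(a),np.sin(a)])
Q=P[:,:2]@np.c_[ax,[-ax[1],ax[0]]]
print("disp-frame ext",np.percentile(Q,[0.3,99.7],axis=0),"mouth nominal",np.array([577,24])@np.c_[ax,[-ax[1],ax[0]]])
cv2.imwrite("pics/w2c.png",cv2.resize(d["color"],(768,576)))
E
```

```text
[546.73943013 -62.47222873 352.27765448] [-1.79982811e+02  2.77206734e-02  7.06524619e+01]
258 84
1278 ((572.4724731445312, 23.323509216308594), (51.707611083984375, 63.53076934814453), 70.51808166503906)
disp-frame ext [[505.94007489 188.20938403]
 [563.02194714 239.87071926]] mouth nominal [535.51631258 216.16493461]
```

View pics/w2c.png

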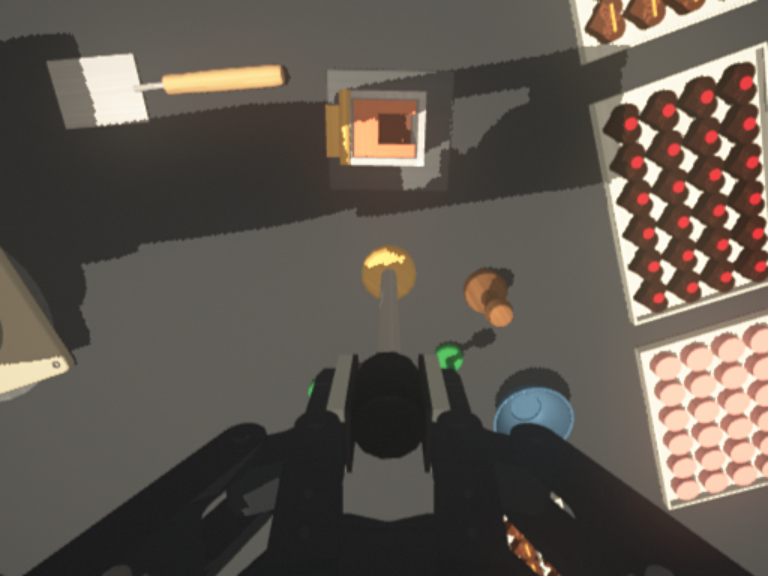

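The view shows the mouth at about (388,128) of 768 and the held weight upright with its foot at (388,270). Its axis looks vertical. I check the foot against the tool axis and compute the remaining shift.

```bash
python3 - <<'E'
from h import *
d=pickle.load(open("w2.pkl","rb"));C=cloud(d);h=hsv(d);s=d["s"]
M=np.zeros(C.shape[:2],bool);M[155:205,235:285]=1
m=M&(h[...,0]>12)&(h[...,0]<35)&(h[...,1]>100)&(h[...,2]>60)&(d["depth"]>0);P=C[m];P=P[P[:,2]>150]
print(len(P),np.percentile(P[:,2],[1,10,50,90,99]))
ys,xs=np.nonzero(m);c,rad=cv2.minEnclosingCircle(np.c_[xs,ys].astype(np.float32));print(c,rad)
z=np.percentile(P[:,2],50);f=ray(d,c,z-4);f2=cv2.minEnclosingCircle(P[P[:,2]>z-4][:,:2].astype(np.float32));print("foot",f,f2)
a=np.radians(-19.5);ax=np.array([np.cos(a),np.sin(a)]);F=np.c_[ax,[-ax[1],ax[0]]]
R=Ro.from_euler("xyz",s["tcp_rot"],degrees=True).as_matrix()
a6=np.radians(-19.6);F6=np.c_[[np.cos(a6),np.sin(a6)],[-np.sin(a6),np.cos(a6)]]
mouth=F6@np.array([537.0,214.04]);print("mouth",mouth)
for p in(s["tool_pos"][:2],f[:2],f2[0]):
    e=np.r_[mouth-np.array(p),0];print("shift in tool",R.T@e)
E
```

```text
818 [214.16005885 223.0103055  224.97684212 225.92363642 226.56922215]
(258.86273193359375, 181.44607543945312) 18.326444625854492
foot [547.12845618 -63.28395064 220.97684212] ((546.8799438476562, -63.89305114746094), 17.740503311157227)
mouth [577.68490614  21.50048424]
shift in tool [ 8.94826152e+01  1.37792343e+00 -4.37066131e-02]
shift in tool [ 9.01196129e+01  7.41945699e-01 -4.38240017e-02]
shift in tool [ 9.07766467e+01  7.74630168e-01 -4.41516916e-02]
```

Call:
{"fn": "apply_moves", "kwargs": {
  "steps": [
    [-1, 20, 0, 0, 0, 0, 0],
    [-1, 30, 0, 0, 0, 0, 0],
    [-1, 25, 0, 0, 0, 0, 0],
    [-1, 15, 0.5, 10, 0, 0, 0],
    [-1, 0, 0, 15, 0, 0, 0],
    [-1, 0, 0, 15, 0, 0, 0],
    [-1, 0, 0, 5, 0, 0, 0],
    [-1, 0, 0, 0, 0, 0, 0]
  ]
}}

```text
time: 9.05
tool_pos: [576.3, 21.0, 305.3]
tcp_rot: [-179.8, 0.1, 70.4]
ft_force: [0.3, -0.2, -2.6]
finger_gap: 21.8
grip_force: 88.4
```

```bash
python3 - <<'E'
from bench import r
from h import *
d=wrist(r,"w3");s=d["s"];print(s["tool_pos"],s["tcp_rot"],s["ft_force"])
C=cloud(d)
m=(d["depth"]>0)&(C[...,2]>147.5)&(C[...,2]<153)&(np.hypot(C[...,0]-577,C[...,1]-22)<55);P=C[m]
a=np.radians(-19.5);F=np.c_[[np.cos(a),np.sin(a)],[-np.sin(a),np.cos(a)]]
Q=P[:,:2]@F;print(len(P),np.percentile(Q,[0.3,99.7],axis=0))
h=hsv(d);m=(h[...,0]>12)&(h[...,0]<35)&(h[...,1]>100)&(d["depth"]>0)&(C[...,2]>166)&(C[...,2]<182)&(np.hypot(C[...,0]-577,C[...,1]-22)<55)
P=C[m];c,rad=cv2.minEnclosingCircle(P[P[:,2]>171][:,:2].astype(np.float32));print("foot",np.array(c)@F,rad,np.percentile(P[:,2],90),"tool",s["tool_pos"][:2]@F)
cv2.imwrite("pics/w3c.png",cv2.resize(d["color"][60:300,120:400],(700,600)))
E
```

```text
[576.27931358  21.00328513 305.2562462 ] [-1.79822634e+02  7.02452692e-02  7.04337109e+01] [ 0.34858151 -0.24633002 -2.64615056]
1015 [[500.66811674 187.53583949]
 [563.73856058 239.69621499]]
foot [536.45311853 210.57194644] 17.859939575195312 178.93581187249933 tool [536.2137508  212.16455572]
```

View pics/w3c.png

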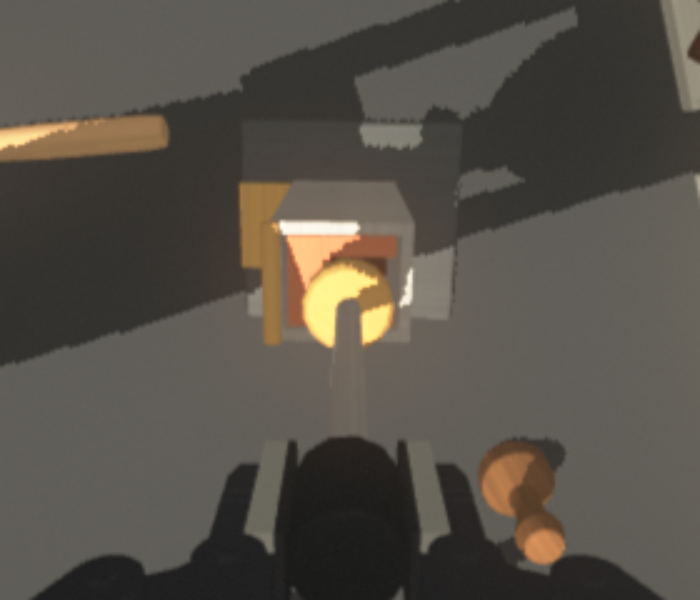

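The foot sits about 3 mm off centre in the dispenser's y and 1 mm in x. I correct that and go down gently into the mouth.

Call:
{"fn": "apply_moves", "kwargs": {
  "steps": [
    [-1, 2.7, 0.6, 0, 0, 0, 0],
    [-1, 0, 0, 3, 0, 0, 0],
    [-1, 0, 0, 4, 0, 0, 0],
    [-1, 0, 0, 3, 0, 0, 0],
    [-1, 0, 0, 2, 0, 0, 0],
    [-1, 0, 0, 2, 0, 0, 0],
    [-1, 0, 0, 2, 0, 0, 0],
    [-1, 0, 0, 0, 0, 0, 0]
  ]
}}

```text
time: 9.9
tool_pos: [578.7, 24.3, 290.9]
tcp_rot: [-180.0, 0.0, 70.5]
ft_force: [-0.0, -1.2, -2.0]
finger_gap: 22.1
grip_force: 88.4
```

Call:
{"fn": "apply_moves", "kwargs": {
  "steps": [
    [-1, 0, 0, 1, 0, 0, 0],
    [-1, 0, 0, 1, 0, 0, 0],
    [-1, 0, 0, 1, 0, 0, 0],
    [-1, 0, 0, 1, 0, 0, 0],
    [-1, 0, 0, 1, 0, 0, 0],
    [-1, 0, 0, 1, 0, 0, 0],
    [-1, 0, 0, 0, 0, 0, 0],
    [-1, 0, 0, 0, 0, 0, 0]
  ]
}}

```text
time: 10.7
tool_pos: [578.8, 24.3, 285.3]
tcp_rot: [180.0, 0.0, 70.5]
ft_force: [-0.7, 0.1, 1.6]
finger_gap: 22.1
grip_force: 89.0
```

The vertical force changed by 4 N, as expected from the flap at 7 mm below the rim. I continue.

Call:
{"fn": "apply_moves", "kwargs": {
  "steps": [
    [-1, 0, 0, 1.5, 0, 0, 0],
    [-1, 0, 0, 1.5, 0, 0, 0],
    [-1, 0, 0, 1.5, 0, 0, 0],
    [-1, 0, 0, 1.5, 0, 0, 0],
    [-1, 0, 0, 1.5, 0, 0, 0],
    [-1, 0, 0, 1.5, 0, 0, 0],
    [-1, 0, 0, 0, 0, 0, 0],
    [-1, 0, 0, 0, 0, 0, 0]
  ]
}}

```text
time: 11.5
tool_pos: [579.0, 24.2, 276.3]
tcp_rot: [180.0, 0.0, 70.5]
ft_force: [1.8, 0.4, 1.5]
finger_gap: 21.8
grip_force: 89.0
```

Call:
{"fn": "apply_moves", "kwargs": {
  "steps": [
    [-1, 0, 0, 1.5, 0, 0, 0],
    [-1, 0, 0, 1.5, 0, 0, 0],
    [-1, 0, 0, 1.5, 0, 0, 0],
    [-1, 0, 0, 1.5, 0, 0, 0],
    [-1, 0, 0, 1.5, 0, 0, 0],
    [-1, 0, 0, 1.5, 0, 0, 0],
    [-1, 0, 0, 0, 0, 0, 0],
    [-1, 0, 0, 0, 0, 0, 0]
  ]
}}

```text
time: 12.3
tool_pos: [578.9, 24.2, 267.0]
tcp_rot: [-180.0, 0.0, 70.5]
ft_force: [5.0, -2.3, -1.8]
finger_gap: 21.9
grip_force: 88.9
```

Call:
{"fn": "apply_moves", "kwargs": {
  "steps": [
    [-1, 0, 0, 2, 0, 0, 0],
    [-1, 0, 0, 2, 0, 0, 0],
    [-1, 0, 0, 2, 0, 0, 0],
    [-1, 0, 0, 2, 0, 0, 0],
    [-1, 0, 0, 2, 0, 0, 0],
    [-1, 0, 0, 2, 0, 0, 0],
    [-1, 0, 0, 2, 0, 0, 0],
    [-1, 0, 0, 0, 0, 0, 0]
  ]
}}

```text
time: 13.1
tool_pos: [578.6, 24.3, 252.6]
tcp_rot: [-180.0, 0.0, 70.5]
ft_force: [3.2, -1.7, -0.7]
finger_gap: 22.1
grip_force: 89.1
```

Call:
{"fn": "apply_moves", "kwargs": {
  "steps": [
    [-1, 0, 0, 1.5, 0, 0, 0],
    [-1, 0, 0, 1.5, 0, 0, 0],
    [-1, 0, 0, 1.5, 0, 0, 0],
    [-1, 0, 0, 1.5, 0, 0, 0],
    [-1, 0, 0, 1.5, 0, 0, 0],
    [-1, 0, 0, 1.5, 0, 0, 0],
    [-1, 0, 0, 0, 0, 0, 0],
    [-1, 0, 0, 0, 0, 0, 0]
  ]
}}

```text
time: 13.9
tool_pos: [578.8, 24.3, 244.0]
tcp_rot: [-180.0, 0.0, 70.5]
ft_force: [2.5, -2.1, -2.1]
finger_gap: 21.8
grip_force: 89.0
```

Call:
{"fn": "apply_moves", "kwargs": {
  "steps": [
    [-1, 0, 0, 1, 0, 0, 0],
    [-1, 0, 0, 1, 0, 0, 0],
    [-1, 0, 0, 1, 0, 0, 0],
    [-1, 0, 0, 1, 0, 0, 0],
    [-1, 0, 0, 1, 0, 0, 0],
    [-1, 0, 0, 1, 0, 0, 0],
    [-1, 0, 0, 0, 0, 0, 0],
    [-1, 0, 0, 0, 0, 0, 0]
  ]
}}

```text
time: 14.7
tool_pos: [578.8, 24.3, 238.1]
tcp_rot: [-180.0, 0.0, 70.5]
ft_force: [1.9, -2.0, -3.2]
finger_gap: 22.2
grip_force: 89.0
```

Call:
{"fn": "apply_moves", "kwargs": {
  "steps": [
    [-1, 0, 0, 1.5, 0, 0, 0],
    [-1, 0, 0, 1.5, 0, 0, 0],
    [-1, 0, 0, 1.5, 0, 0, 0],
    [-1, 0, 0, 1.5, 0, 0, 0],
    [-1, 0, 0, 1.5, 0, 0, 0],
    [-1, 0, 0, 1.5, 0, 0, 0],
    [-1, 0, 0, 0, 0, 0, 0],
    [-1, 0, 0, 0, 0, 0, 0]
  ]
}}

```text
time: 15.5
tool_pos: [578.4, 24.6, 228.9]
tcp_rot: [-179.9, 0.0, 70.5]
ft_force: [0.4, -0.4, -2.9]
finger_gap: 22.4
grip_force: 88.6
```

The flap's side force has gone, with the underside about 64 mm below the rim. I feel for the stack in small bites, at most 4 mm per call, so contact stays under 16 N.

Call:
{"fn": "apply_moves", "kwargs": {
  "steps": [
    [-1, 0, 0, 1, 0, 0, 0],
    [-1, 0, 0, 1, 0, 0, 0],
    [-1, 0, 0, 1, 0, 0, 0],
    [-1, 0, 0, 1, 0, 0, 0],
    [-1, 0, 0, 1, 0, 0, 0],
    [-1, 0, 0, 1, 0, 0, 0],
    [-1, 0, 0, 1, 0, 0, 0],
    [-1, 0, 0, 0, 0, 0, 0]
  ]
}}

```text
time: 16.3
tool_pos: [578.7, 24.3, 222.1]
tcp_rot: [-180.0, 0.0, 70.5]
ft_force: [-0.4, -0.1, -3.1]
finger_gap: 21.7
grip_force: 88.6
```

Call:
{"fn": "apply_moves", "kwargs": {
  "steps": [
    [-1, 0, 0, 0.6, 0, 0, 0],
    [-1, 0, 0, 0.6, 0, 0, 0],
    [-1, 0, 0, 0.6, 0, 0, 0],
    [-1, 0, 0, 0.6, 0, 0, 0],
    [-1, 0, 0, 0.6, 0, 0, 0],
    [-1, 0, 0, 0.6, 0, 0, 0],
    [-1, 0, 0, 0.4, 0, 0, 0],
    [-1, 0, 0, 0, 0, 0, 0]
  ]
}}

```text
time: 17.1
tool_pos: [578.7, 24.3, 218.2]
tcp_rot: [-180.0, 0.0, 70.5]
ft_force: [-0.5, -0.2, -2.4]
finger_gap: 22.0
grip_force: 88.6
```

Call:
{"fn": "apply_moves", "kwargs": {
  "steps": [
    [-1, 0, 0, 0.6, 0, 0, 0],
    [-1, 0, 0, 0.6, 0, 0, 0],
    [-1, 0, 0, 0.6, 0, 0, 0],
    [-1, 0, 0, 0.6, 0, 0, 0],
    [-1, 0, 0, 0.6, 0, 0, 0],
    [-1, 0, 0, 0.6, 0, 0, 0],
    [-1, 0, 0, 0.4, 0, 0, 0],
    [-1, 0, 0, 0, 0, 0, 0]
  ]
}}

```text
time: 17.9
tool_pos: [578.7, 24.3, 214.2]
tcp_rot: [-180.0, 0.0, 70.5]
ft_force: [0.2, 0.7, -3.2]
finger_gap: 21.5
grip_force: 88.6
```

Call:
{"fn": "apply_moves", "kwargs": {
  "steps": [
    [-1, 0, 0, 0.6, 0, 0, 0],
    [-1, 0, 0, 0.6, 0, 0, 0],
    [-1, 0, 0, 0.6, 0, 0, 0],
    [-1, 0, 0, 0.6, 0, 0, 0],
    [-1, 0, 0, 0.6, 0, 0, 0],
    [-1, 0, 0, 0.6, 0, 0, 0],
    [-1, 0, 0, 0.4, 0, 0, 0],
    [-1, 0, 0, 0, 0, 0, 0]
  ]
}}

```text
time: 18.7
tool_pos: [578.7, 24.3, 210.2]
tcp_rot: [-180.0, 0.0, 70.5]
ft_force: [-0.1, 1.0, -2.1]
finger_gap: 21.8
grip_force: 88.6
```

Call:
{"fn": "apply_moves", "kwargs": {
  "steps": [
    [-1, 0, 0, 0.6, 0, 0, 0],
    [-1, 0, 0, 0.6, 0, 0, 0],
    [-1, 0, 0, 0.6, 0, 0, 0],
    [-1, 0, 0, 0.6, 0, 0, 0],
    [-1, 0, 0, 0.6, 0, 0, 0],
    [-1, 0, 0, 0.6, 0, 0, 0],
    [-1, 0, 0, 0.4, 0, 0, 0],
    [-1, 0, 0, 0, 0, 0, 0]
  ]
}}

```text
time: 19.5
tool_pos: [578.8, 24.3, 206.2]
tcp_rot: [-180.0, 0.0, 70.5]
ft_force: [-0.5, 0.4, -2.3]
finger_gap: 22.1
grip_force: 88.6
```

Call:
{"fn": "apply_moves", "kwargs": {
  "steps": [
    [-1, 0, 0, 0.6, 0, 0, 0],
    [-1, 0, 0, 0.6, 0, 0, 0],
    [-1, 0, 0, 0.6, 0, 0, 0],
    [-1, 0, 0, 0.6, 0, 0, 0],
    [-1, 0, 0, 0.6, 0, 0, 0],
    [-1, 0, 0, 0.6, 0, 0, 0],
    [-1, 0, 0, 0.4, 0, 0, 0],
    [-1, 0, 0, 0, 0, 0, 0]
  ]
}}

```text
time: 20.3
tool_pos: [578.9, 24.3, 202.5]
tcp_rot: [180.0, -0.0, 70.5]
ft_force: [-1.0, -0.3, -1.2]
finger_gap: 22.0
grip_force: 88.8
```

The force may be starting to change, so I take a smaller bite.

Call:
{"fn": "apply_moves", "kwargs": {
  "steps": [
    [-1, 0, 0, 0.4, 0, 0, 0],
    [-1, 0, 0, 0.4, 0, 0, 0],
    [-1, 0, 0, 0.4, 0, 0, 0],
    [-1, 0, 0, 0, 0, 0, 0],
    [-1, 0, 0, 0, 0, 0, 0],
    [-1, 0, 0, 0, 0, 0, 0],
    [-1, 0, 0, 0, 0, 0, 0],
    [-1, 0, 0, 0, 0, 0, 0]
  ]
}}

```text
time: 21.1
tool_pos: [579.0, 24.3, 201.3]
tcp_rot: [180.0, -0.0, 70.5]
ft_force: [0.4, 0.2, 3.7]
finger_gap: 21.9
grip_force: 89.2
```

Stack felt: about 6 N, with the underside about 91 mm below the rim. I ease off to the weight's own load, then open gently.

Call:
{"fn": "apply_moves", "kwargs": {
  "steps": [
    [-1, 0, 0, -0.4, 0, 0, 0],
    [-1, 0, 0, -0.4, 0, 0, 0],
    [-1, 0, 0, 0, 0, 0, 0],
    [-1, 0, 0, 0, 0, 0, 0],
    [-1, 0, 0, 0, 0, 0, 0],
    [-1, 0, 0, 0, 0, 0, 0],
    [-1, 0, 0, 0, 0, 0, 0],
    [-1, 0, 0, 0, 0, 0, 0]
  ],
  "squeeze": 30
}}

```text
time: 21.9
tool_pos: [578.8, 24.3, 201.9]
tcp_rot: [180.0, 0.0, 70.5]
ft_force: [1.5, -0.3, 2.3]
finger_gap: 21.8
grip_force: 89.1
```

Call:
{"fn": "apply_moves", "kwargs": {
  "steps": [
    [-1, 0, 0, -0.5, 0, 0, 0],
    [-1, 0, 0, 0, 0, 0, 0],
    [-0.45, 0, 0, 0, 0, 0, 0],
    [-0.4, 0, 0, 0, 0, 0, 0],
    [-0.35, 0, 0, 0, 0, 0, 0],
    [-0.3, 0, 0, 0, 0, 0, 0],
    [-0.2, 0, 0, 0, 0, 0, 0],
    [-0.1, 0, 0, 0, 0, 0, 0]
  ]
}}

```text
time: 22.7
tool_pos: [578.7, 24.3, 202.4]
tcp_rot: [-180.0, 0.0, 70.5]
ft_force: [0.1, -0.1, -0.2]
finger_gap: 38.1
grip_force: 0.0
```

Call:
{"fn": "apply_moves", "kwargs": {
  "steps": [
    [0.1, 0, 0, 0, 0, 0, 0],
    [0.3, 0, 0, 0, 0, 0, 0],
    [0.5, 0, 0, 0, 0, 0, 0],
    [0.6, 0, 0, 0, 0, 0, 0],
    [0.6, 0, 0, 0, 0, 0, 0],
    [0.6, 0, 0, 0, 0, 0, 0],
    [0.6, 0, 0, 0, 0, 0, 0],
    [0.6, 0, 0, 0, 0, 0, 0]
  ]
}}

```text
time: 23.5
tool_pos: [578.8, 24.3, 202.4]
tcp_rot: [-180.0, 0.0, 70.5]
ft_force: [0.4, -0.2, -0.5]
finger_gap: 68.4
grip_force: 0.0
```

Released. I go straight up and look.

Call:
{"fn": "apply_moves", "kwargs": {
  "steps": [
    [0.6, 0, 0, -5, 0, 0, 0],
    [0.6, 0, 0, -15, 0, 0, 0],
    [0.6, 0, 0, -25, 0, 0, 0],
    [0.6, 0, 0, -30, 0, 0, 0],
    [0.6, 0, 0, -25, 0, 0, 0],
    [0.6, 0, 0, -15, 0, 0, 0],
    [0.6, 0, 0, 0, 0, 0, 0],
    [0.6, 0, 0, 0, 0, 0, 0]
  ]
}}

```text
time: 24.3
tool_pos: [578.8, 24.3, 317.0]
tcp_rot: [-180.0, 0.0, 70.5]
ft_force: [-0.4, 0.6, -1.0]
finger_gap: 68.4
grip_force: 0.0
```

```bash
python3 - <<'E'
from bench import r
from h import *
d=wrist(r,"w4");t=r.snapshot("scene")
C=cloud(d);m=(d["depth"]>0)&(C[...,2]>200)&(C[...,2]<250)&(np.hypot(C[...,0]-577,C[...,1]-22)<30);P=C[m];z=np.percentile(P[:,2],90);print(len(P),"knob top",z,cv2.minEnclosingCircle(P[P[:,2]>z-2][:,:2].astype(np.float32)))
a=cv2.resize(d["color"][40:280,100:420],(400,300));b=cv2.resize(t["color"][140:245,210:350],(400,300),interpolation=cv2.INTER_CUBIC);cv2.imwrite("pics/end.png",np.hstack([a,b]))
E
```

```text
796 knob top 234.83398785567198 ((579.4302978515625, 22.65991973876953), 11.697385787963867)
```

View pics/end.png

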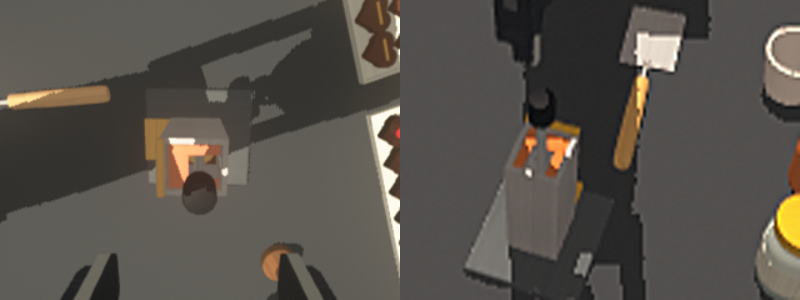

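The knob stands upright at (579,23) with its top at 235, so the underside is about 90 mm below the rim. The copper flap is shut around the rod, at left crop (205,160) and right crop (543,150), and the gripper is clear. I hand it in.

```bash
python3 -c "
from bench import r
print(r.hand_in())"
```

```text
the job is handed in; nothing more can be done
None
```

The follower weight now stands upright on the pralines, about 90 mm below the rim, released with the flap shut around its rod; I handed the job in at about 24 s, and no verdict was returned.

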